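# Close, lock and start the vial thermostat

## Task

The vials are loaded in the block thermostat: with the fingertips only, push its open lid down gently until it is fully shut, then push the thumb tab of the lid lock all the way across to the left (towards the display side) so that the lid is locked, and then press the round start key down and let it come up again. Grasp and lift nothing, do not press the two small square keys, press start only once the lid is locked, and leave the vials, the timer, the little bottle and the beaker where they stand.

Things in the scene. Friction and masses are not known exactly. Their poses are not given: they have to be found in the camera images.
- reactor: fixed block thermostat: white housing 195 mm deep, 190 wide. Origin on the worktop under it, 110 mm behind its front edge, mid-width; x to its rear, y to its left, z up. Flat deck 70 mm high from x = -62 mm back; in front of that the key panel slopes down to the front by 0.20 rad. Ridge behind the hinge: x = 73 to 87, 100 mm high. The shut lid lies at x = -27 to 70, its top 97 mm high
- reactor_lid (a joint): angle of the clear grey-framed lid about its rear hinge, rad: 0 = fully shut, grows as it opens, starts about 1.1 to 1.4. The stiff hinge holds it at any angle; about 2 N at the free edge moves it. 140 mm wide, top panel 90 mm from hinge to free edge, 22 mm walls below; a finger lip 70 mm wide stands 6 mm out beyond the free edge
- lid_hinge (a point): middle of the lid's hinge axis, on the thermostat at x = 70, y = 0, z = 94 mm; the axis runs along the thermostat's y
- lid_edge (a point): middle of the lid's free edge on its outer (upper) face, 90 mm from the hinge axis and 2.5 mm above it in the lid's own plane. With the lid open this outer face looks up and to the rear: push it there, forwards and down
- reactor_lock (a joint): travel of the lid lock, m: 0 = unlocked, 0.032 = fully locked; starts at 0 to 0.006. It slides towards the thermostat's +y (left) and stays where it is left; about 2 N moves it. Its steel hook passes 2.5 mm over a steel tongue at the foot of the lid's front wall, so the tongue stops it if the lid is not down
- lock_tab (a point): top centre of the lock's black upright thumb tab: 14 mm in x, 16 in y, its top 25 mm above the deck (95 above the worktop); at x = -48 mm of the thermostat, 28 mm in front of the shut lid's front wall; y = -18 mm unlocked, +14 locked. Its foot is a flat runner 5 mm high that reaches 18 mm either side along y
- start_key (a joint): travel of the round start key, m: 0 = up, 0.003 = fully down; a spring brings it back; about 4 N presses it fully down
- start_key_top (a point): centre of the top of the round light-grey start key, 19 mm across, standing 6.5 mm proud of the panel, at the right end (y = -62 mm) of the key panel, x = -87 mm, 72 mm above the worktop. It moves square to the panel, 0.20 rad off vertical
- key_up (a joint): travel of the rear small square key, m: 0 = up, 0.003 = down; not to be pressed
- key_down (a joint): travel of the front small square key, m: 0 = up, 0.003 = down; not to be pressed
- key_up_top (a point): centre of the top of the rear small square key, 10.5 mm square, 4 mm proud of the panel, near the middle of the key panel (y = -8 mm of the thermostat), 54 mm left of the start key
- key_down_top (a point): the same for the front small square key, 19 mm in front of the rear one
- vial_a: small vial with white cap, 23 mm across, 40 mm tall, loose in a hole of the block; origin at the centre of its underside, 44 mm above the worktop. It stands 16 mm proud of the block
- vial_b: the same kind of vial with blue cap, in another hole
- vial_c: the same kind of vial with red cap, in another hole
- timer: loose wedge-shaped digital timer, 66 x 70 x 36 mm, beside the thermostat; origin at the centre of its underside
- small_bottle: loose small reagent bottle with green cap, 43 mm across, 82 mm tall, beside the thermostat; origin at the centre of its underside
- beaker: loose empty glass beaker, 53 mm across, 70 mm tall, to the left of the thermostat; origin at the centre of its underside

How it is judged:
By the outcome, as a careful person would: the job done as asked, in the order asked, and still so for the second after the job is handed in, with the robot touching nothing.
It also fails if it takes over 45 s, if anything falls off the work surface, if the arm or the gripper's body presses on something with over 40 N, if the wrist force passes 120 N, or if a joint passes its speed limit or range.

## Robot

A 6-joint arm with a two-finger parallel gripper is mounted at the origin on a cart in front of the work surface, level with it; the furniture and walls round the work are solid. World frame = base frame: x ahead of the robot, y to its left, z up, the work surface at z = 0. Lengths are in m, angles in rad, forces in N, time in s.
With the tool pointing down it reaches from about 0.35 to 0.925 m from the base axis. Payload 6.4 kg.
Tool frame: the origin (TCP) lies midway between the tips of the shut fingers; the grasp point (between the pads) lies 19 mm behind it (pinch_z is the distance from the TCP to the grasp point, in m); z points along the fingers, y is the direction in which the jaws open and shut (so a half turn about z gives the same grasp; the last joint's range is limited). The gripper opens to 94 mm and grips with 3 to 60 N. Pads are 16 mm wide; open, the fingers measure 119 mm over their backs; the gripper's body (75 mm by 177 mm) begins 78 mm behind the grasp point.
Start: joints at [-1.316, 0.245, 1.558, -0, 1.339, -0.174], TCP at [0.27, -0.591, 0.166] pointing down, gripper open.
Joint ranges: [-3.13, 3.13], [-1.02, 2.26], [0.13, 2.54], [-0.95, 4.09], [0.21, 2.88], [-2.74, 2.74]. Speed limits (rad/s): [2.57, 2.57, 3.14, 3.14, 3.14, 3.14].

## Interface

Orientations are given as a unit quaternion [x, y, z, w].
In Python, from bench import * gives the robot as it stands.
- The arm moves only by the tool move_arm, never from a script. Its argument "series" is a list of rows, each a list of 4 numbers: the shift along the tool's x, y, z in m, then the turn about the tool's z in rad. In form: [[x, y, z, twist], ...]. A call has 1 to 20 rows; each row is the pose to reach, as a shift and turn from the pose commanded when the call began, along the tool's axes at that moment; what a row does not reach only later rows make up. A row lasts 1/8 s, in which the tool goes at most 62.5 mm and 10.7 degrees, less where a joint would pass 70% of its speed; a pose out of reach is approached as far as the arm can. A call with a gripper value outside its range is refused whole. "grip" is the closure, from 0 (fully open) to 1 (shut), set as the call begins (left out, the last holds). The fingers move at their own pace and stop on an object; "newtons" is the grip in N (left out, the last holds). Time passes only in rows, so rows that repeat a pose let the fingers close. It gives the time, the measured TCP pose, the force and the opening at its end, in the units of the state.
- read_state(): the state, without advancing time (a new reading comes with each control period).
- camera(name): name is "side" or "top" or "wrist"; returns a dict with "pixels" (400x640x3 uint8, red, green, blue), "fx", "fy", "cx", "cy" (pixels), "R" (3x3) and "t" (3): a world point X has camera coordinates R X + t. Camera axes: x right, y down, z forward; pixel columns grow to the right and rows downward; lengths in m; the calibration is good to about 2 mm. A picture is of the moment at which its call begins. There is no depth.
- close_job(): hands the job in, once; it reports no verdict.
The state is a dict: "time_s": time; "qpos": joint angles; "joint_vel": joint speeds; "joint_torque": joint torques, N m; "ee_pos": TCP position; "tool_rot": TCP orientation; "contact_force": force on the tool from outside, world axes, zero at the start; "moment": the same for the moment, N m; "gripper_width": finger opening in m.
Only numpy, scipy, OpenCV 4.12 (cv2) and the standard library are available. Lean on these libraries where they do the work, as an engineer would, in place of code of your own. Each camera call takes 0.05 s, during which the arm holds its last target.

## Working session

There is one attempt and no reset: what is moved stays moved. The work goes in short steps, Python scripts to look and compute and a tool call to move; the robot and the scene stay as the last step left them, time stands still between calls to the robot, and variables do not carry over. Pictures are saved under pics/ and viewed, and the job is handed in when it is done.

Besides the shell and the picture viewer there is one more tool, called after ">>>" as a command line: name --pt "numbers of a row" for each row, then --argument value for the rest. move_arm: Moves the arm, as the interface text tells. Its arguments: {"type":"object","properties":{"series":{"type":"array","items":{"type":"array","items":{"type":"number"}}},"grip":{"type":"number"},"newtons":{"type":"number"}},"required":["series"]}

```bash
ls; mkdir -p pics
python3 - <<'E'
from bench import *
import cv2
s=read_state(); print(s)
for n in ("side","top","wrist"):
    c=camera(n); cv2.imwrite(f"pics/{n}0.png",c["pixels"][:,:,::-1]); print(n,c["fx"],c["cx"],c["cy"],c["R"],c["t"])
E
```

```text
pics
{'time_s': 0.0, 'qpos': array([-1.31611565e+00,  2.45787468e-01,  1.55900066e+00, -5.22774283e-05,
        1.33868090e+00, -1.74082063e-01]), 'joint_vel': array([-3.81232738e-04, -6.75768361e-05, -1.61906708e-03,  4.06211438e-05,
        6.19651204e-04,  2.61053992e-03]), 'joint_torque': array([ 8.63473324e-04, -4.15830016e+01, -3.14599299e+01,  6.84902002e-02,
        3.32056079e-02, -1.25954398e-04]), 'ee_pos': array([ 0.27006442, -0.59050398,  0.16446962]), 'tool_rot': array([ 9.77106476e-01,  2.12748805e-01, -6.32094839e-05, -9.36400850e-04]), 'contact_force': array([ 0.00414211,  0.14842919, -0.04921878]), 'moment': array([0.02939531, 0.0320684 , 0.05419457]), 'gripper_width': 0.09402686077300425}
side 487.4996578235107 324.53102855023553 193.1200319955931 [[-0.84050103 -0.54166577  0.01249855]
 [-0.29678243  0.44097167 -0.84703257]
 [ 0.45329705 -0.7156411  -0.53139402]] [0.56359216 0.20738257 0.79633987]
top 479.94441872341315 322.69211995164454 211.48941428125755 [[ 0.00557722 -0.9999836  -0.00130426]
 [-0.99021184 -0.00534082 -0.13947041]
 [ 0.13946116  0.00206936 -0.99022538]] [0.07240247 0.64614346 1.1035903 ]
wrist 312.82172150688643 320.38235095734854 201.22096886245254 [[ 0.41454128 -0.91002899 -0.00166356]
 [-0.87726592 -0.40010164  0.26518518]
 [-0.24199179 -0.10847082 -0.96419607]] [-0.64895771 -0.027666    0.39165617]
```

View pics/top0.png

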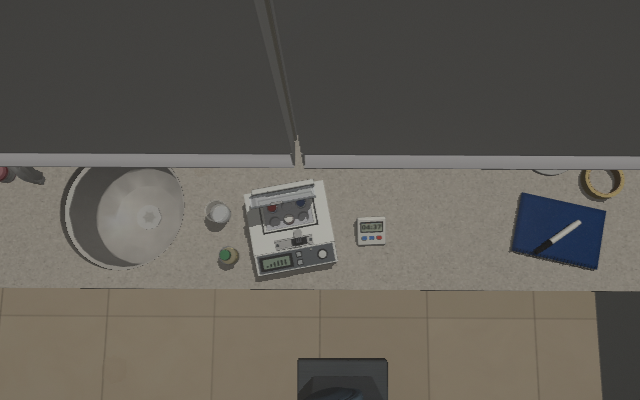

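View pics/side0.png

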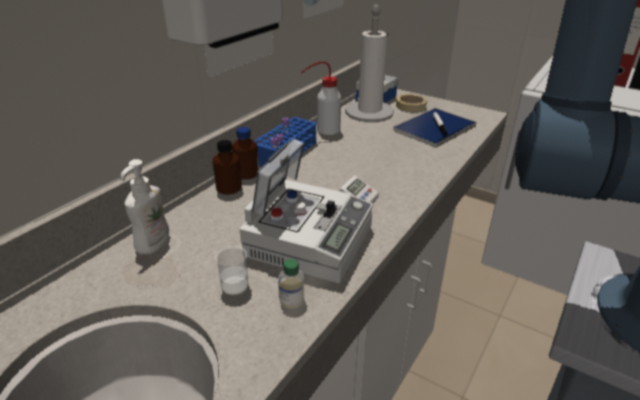

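Run:
```python
import cv2
a=cv2.imread("pics/top0.png")[170:290,195:395]; cv2.imwrite("pics/topz.png",cv2.resize(a,(800,480),interpolation=cv2.INTER_CUBIC))
a=cv2.imread("pics/side0.png")[130:290,230:400]; cv2.imwrite("pics/sidez.png",cv2.resize(a,(637,600),interpolation=cv2.INTER_CUBIC))
```

```text
(no output)
```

View pics/topz.png

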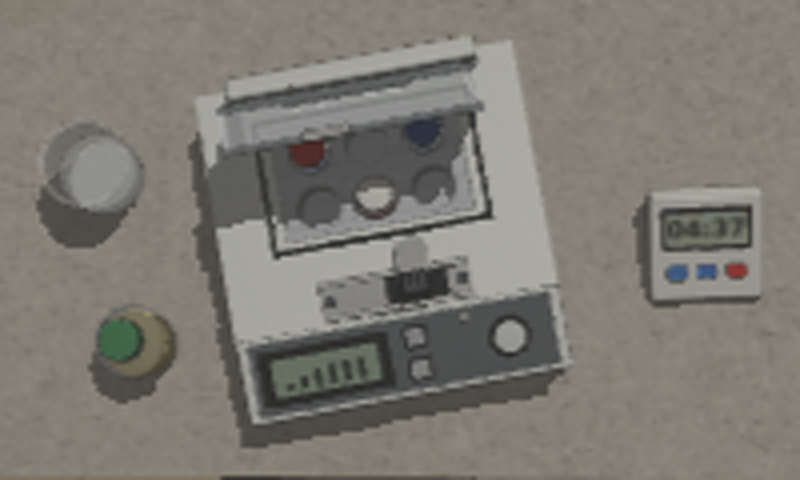

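View pics/sidez.png

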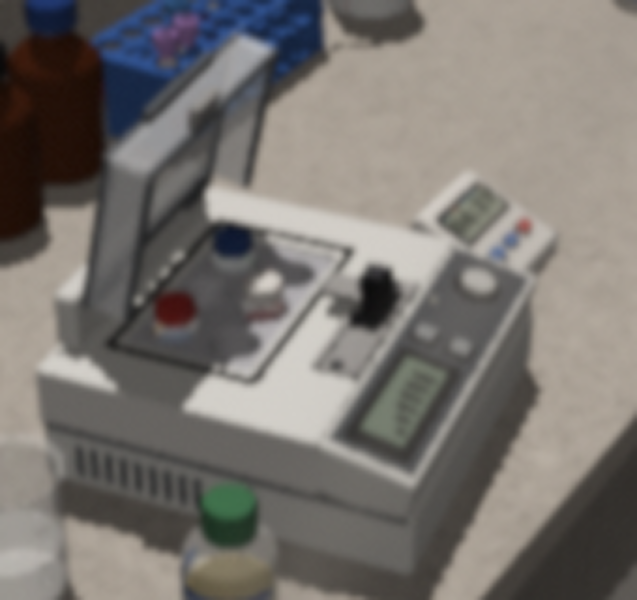

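View pics/wrist0.png

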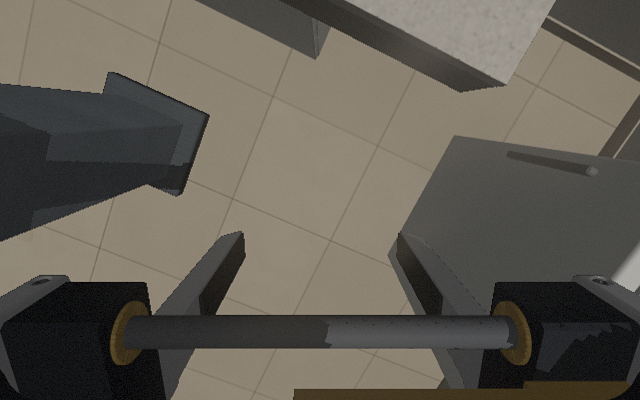

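```bash
cat > h.py <<'E'
import numpy as np
from bench import *
def proj(c,X):
    p=np.asarray(X)@np.asarray(c["R"]).T+c["t"]; return np.stack([c["fx"]*p[...,0]/p[...,2]+c["cx"],c["fy"]*p[...,1]/p[...,2]+c["cy"]],-1)
def ray(c,uv,z):
    d=np.array([(uv[0]-c["cx"])/c["fx"],(uv[1]-c["cy"])/c["fy"],1])@np.asarray(c["R"]); o=-np.asarray(c["R"]).T@c["t"]
    return o+d*(z-o[2])/d[2]
def w(P,b): # P = x,y,yaw ; b body
    b=np.asarray(b,float); C,S=np.cos(P[2]),np.sin(P[2]); return np.stack([P[0]+C*b[...,0]-S*b[...,1],P[1]+S*b[...,0]+C*b[...,1],b[...,2]],-1)
E
python3 - <<'E'
from h import *
from scipy.optimize import least_squares
t=camera("top"); s=camera("side")
zt=lambda u,v:(195+u/4-.4,170+v/4-.4); zs=lambda u,v:(230+u/3.75-.4,130+v/3.75-.4)
st=(-.087,-.062,.072)
obs=[(t,zt(510,336),st),(t,zt(195,98),(.085,.095,.07)),(t,zt(513,42),(.085,-.095,.07)),(t,zt(252,425),(-.110,.095,.0603)),(t,zt(567,365),(-.110,-.095,.0603)),
(s,zs(480,281),st),(s,zs(415,490),(-.110,.095,.0603)),(s,zs(533,272),(-.110,-.095,.0603)),(s,zs(40,370),(.085,.095,.07))]
f=lambda P:np.concatenate([proj(c,w(P,b))-uv for c,uv,b in obs])
r=least_squares(f,[.6,0,.1]); print(r.x); print(r.fun.reshape(-1,2).round(1))
P=r.x; print("key",w(P,st), ray(t,zt(510,336),.072),ray(s,zs(480,281),.072))
# lid angle: outer corners in side: top-left and right corners
for a in np.arange(1.0,1.5,.1):
    e=[(.07-.09*np.cos(a)+.0025*np.sin(a), y, .094+.09*np.sin(a)+.0025*np.cos(a)) for y in (.07,-.07)]
    q=proj(s,w(P,e)); print(round(a,2),((q-[230,130])*3.75).round(), ((proj(t,w(P,e))-[195,170])*4).round())
print("lock",[((proj(c,w(P,(-.048,-.018,.095)))-o)*k).round() for c,o,k in((s,[230,130],3.75),(t,[195,170],4))])
E
```

```text
[0.61764769 0.15573882 0.188101  ]
[[-0.8 -0. ]
 [-0.9 -0.3]
 [-1.  -0.7]
 [-1.1  0.1]
 [ 0.7  0.2]
 [ 0.3 -1.3]
 [ 0.4 -1.4]
 [ 2.1  0.1]
 [-0.8 -0.7]]
key [0.54377588 0.07856398 0.072     ] [0.54377264 0.07670989 0.072     ] [0.54196329 0.08290692 0.072     ]
1.0 [[165. 186.]
 [290.  59.]] [[223. 165.]
 [482. 118.]]
1.1 [[149. 174.]
 [275.  48.]] [[219. 150.]
 [479. 102.]]
1.2 [[132. 164.]
 [260.  39.]] [[216. 133.]
 [476.  86.]]
1.3 [[115. 156.]
 [245.  32.]] [[213. 117.]
 [473.  69.]]
1.4 [[ 97. 148.]
 [229.  26.]] [[209. 100.]
 [470.  53.]]
lock [array([380., 264.]), array([416., 279.])]
```

Run:
```python
from h import *
t=camera("top"); s=camera("side")
for c in (t,s): print("cam pos",-np.asarray(c["R"]).T@c["t"])
for n,uv in dict(bot1=(228,192),bot2=(245,177),rackfront=(262,160),soap=(150,250),splash_mid=(228,165),beaker=(232,290),sbot=(291,304)).items():
    X=ray(s,uv,0); print(n,X.round(3),"top px",proj(t,X).round())
for v in (150,166,290):
  for z in (0,.1,.2,.4): print(v,z,ray(t,(300,v),z).round(3))
```

```text
cam pos [0.48550712 0.0735685  1.18301545]
cam pos [0.17426878 0.78372229 0.59178595]
bot1 [0.864 0.106 0.   ] top px [312. 129.]
bot2 [0.877 0.032 0.   ] top px [340. 124.]
rackfront [ 0.898 -0.058  0.   ] top px [376. 117.]
soap [0.845 0.345 0.   ] top px [217. 136.]
splash_mid [0.951 0.01  0.   ] top px [349.  97.]
beaker [0.641 0.341 0.   ] top px [216. 215.]
sbot [0.536 0.312 0.   ] top px [226. 258.]
150 0 [0.809 0.134 0.   ]
150 0.1 [0.782 0.129 0.1  ]
150 0.2 [0.755 0.124 0.2  ]
150 0.4 [0.7   0.114 0.4  ]
166 0 [0.768 0.134 0.   ]
166 0.1 [0.744 0.129 0.1  ]
166 0.2 [0.72  0.124 0.2  ]
166 0.4 [0.672 0.114 0.4  ]
290 0 [0.459 0.13  0.   ]
290 0.1 [0.461 0.125 0.1  ]
290 0.2 [0.463 0.121 0.2  ]
290 0.4 [0.468 0.111 0.4  ]
```

```bash
python3 - <<'E'
from h import *
t=camera("top"); s=camera("side")
for u in (50,200,300,400,500,600):
  for v in (155,166):
    print(u,v,[(z,ray(t,(u,v),z).round(2)[:2].tolist(),proj(s,ray(t,(u,v),z)).round().astype(int).tolist()) for z in (.4,.45,.5,.6,.7)])
E
python3 - <<'E'
import cv2
a=cv2.imread("pics/side0.png")[0:110,120:420]; cv2.imwrite("pics/s1.png",cv2.resize(cv2.convertScaleAbs(a,alpha=1.8),(800,293)))
a=cv2.imread("pics/top0.png")[0:180]; cv2.imwrite("pics/t1.png",cv2.resize(cv2.convertScaleAbs(a,alpha=2),(800,225)))
E
```

```text
50 155 [(0.4, [0.69, 0.53], [41, 98]), (0.45, [0.68, 0.5], [61, 46]), (0.5, [0.66, 0.47], [82, -9]), (0.6, [0.64, 0.42], [128, -126]), (0.7, [0.61, 0.36], [177, -255])]
50 166 [(0.4, [0.67, 0.53], [53, 101]), (0.45, [0.66, 0.5], [73, 48]), (0.5, [0.65, 0.47], [94, -7]), (0.6, [0.62, 0.41], [138, -126]), (0.7, [0.6, 0.36], [187, -256])]
200 155 [(0.4, [0.69, 0.28], [210, 44]), (0.45, [0.68, 0.27], [219, 7]), (0.5, [0.66, 0.25], [230, -33]), (0.6, [0.64, 0.23], [253, -122]), (0.7, [0.61, 0.2], [280, -225])]
200 166 [(0.4, [0.67, 0.28], [220, 46]), (0.45, [0.66, 0.27], [229, 9]), (0.5, [0.65, 0.25], [239, -32]), (0.6, [0.62, 0.23], [262, -122]), (0.7, [0.6, 0.2], [288, -226])]
300 155 [(0.4, [0.69, 0.11], [280, 22]), (0.45, [0.68, 0.11], [287, -9]), (0.5, [0.66, 0.11], [294, -43]), (0.6, [0.64, 0.1], [309, -120]), (0.7, [0.61, 0.1], [328, -211])]
300 166 [(0.4, [0.67, 0.11], [290, 23]), (0.45, [0.66, 0.11], [296, -8]), (0.5, [0.65, 0.11], [302, -42]), (0.6, [0.62, 0.1], [318, -120]), (0.7, [0.6, 0.1], [336, -212])]
400 155 [(0.4, [0.69, -0.05], [333, 5]), (0.45, [0.68, -0.05], [337, -22
[... 306 characters left out ...]
 -0.22], [373, -7]), (0.45, [0.68, -0.2], [376, -31]), (0.5, [0.67, -0.18], [380, -57]), (0.6, [0.64, -0.15], [387, -117]), (0.7, [0.61, -0.11], [397, -192])]
500 166 [(0.4, [0.67, -0.22], [381, -6]), (0.45, [0.66, -0.2], [384, -30]), (0.5, [0.65, -0.18], [387, -57]), (0.6, [0.63, -0.15], [394, -117]), (0.7, [0.6, -0.11], [403, -192])]
600 155 [(0.4, [0.69, -0.39], [406, -18]), (0.45, [0.68, -0.36], [408, -39]), (0.5, [0.67, -0.33], [410, -62]), (0.6, [0.64, -0.27], [415, -116]), (0.7, [0.61, -0.21], [422, -184])]
600 166 [(0.4, [0.67, -0.39], [413, -17]), (0.45, [0.66, -0.36], [415, -38]), (0.5, [0.65, -0.33], [417, -62]), (0.6, [0.63, -0.27], [422, -116]), (0.7, [0.6, -0.21], [428, -185])]
```

View pics/s1.png

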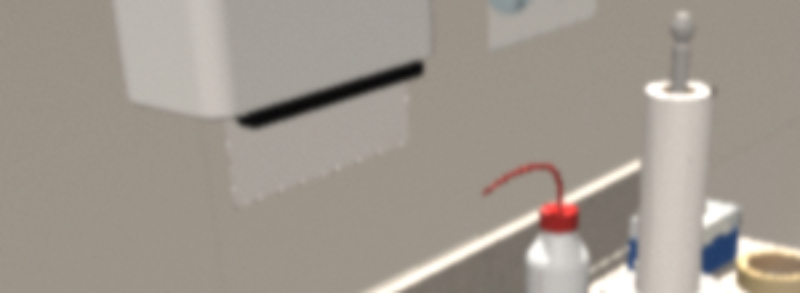

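View pics/t1.png

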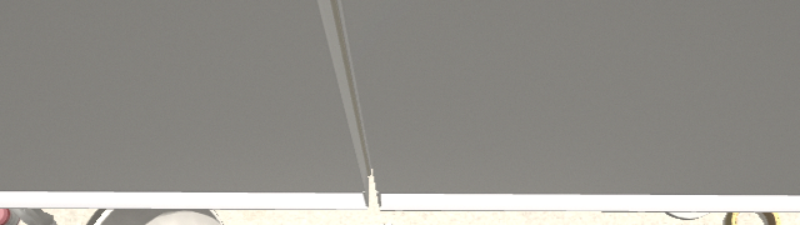

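>>> move_arm --pt "0.05 -0.06 -0.03 0.06" --pt "0.09 -0.11 -0.07 0.12" --pt "0.13 -0.16 -0.085 0.18" --pt "0.17 -0.21 -0.085 0.24" --pt "0.21 -0.26 -0.085 0.24" --pt "0.25 -0.31 -0.085 0.24" --pt "0.29 -0.36 -0.085 0.24" --pt "0.33 -0.41 -0.085 0.24" --pt "0.37 -0.46 -0.085 0.24" --pt "0.41 -0.51 -0.085 0.24" --pt "0.45 -0.55 -0.085 0.24" --pt "0.45 -0.55 -0.085 0.24" --pt "0.45 -0.55 -0.085 0.24" --grip 1 --newtons 20

```text
time_s: 2.08
ee_pos: [0.4508, 0.0982, 0.2505]
tool_rot: [0.995, 0.097, -0.0, -0.0]
contact_force: [-0.1, -1.0, 0.5]
gripper_width: -0.0001
```

Run:
```python
from bench import *
import cv2, numpy as np
s=read_state(); print(s)
for n in ("side","top","wrist"):
    c=camera(n); cv2.imwrite(f"pics/{n}1.png",c["pixels"][:,:,::-1])
print("wristcam",-np.asarray(c["R"]).T@c["t"])
```

```text
{'time_s': 2.075, 'qpos': array([-3.21736133e-02, -2.77558436e-01,  1.92006528e+00,  8.54794747e-05,
        1.49948225e+00,  1.34528336e+00]), 'joint_vel': array([-0.06000662, -0.0256216 ,  0.02096783, -0.01644511,  0.00738527,
       -0.02189816]), 'joint_torque': array([  1.45244334, -21.23549044, -33.32789898,   0.17362095,
        -0.11958309,   0.14853369]), 'ee_pos': array([0.45083086, 0.09817573, 0.2505143 ]), 'tool_rot': array([ 9.95331399e-01,  9.65161423e-02, -1.91098985e-04, -6.77457866e-05]), 'contact_force': array([-0.05930369, -0.96915347,  0.50442634]), 'moment': array([ 0.02043281, -0.01855533, -0.03871053]), 'gripper_width': -7.483940007551356e-05}
wristcam [0.52568594 0.11028392 0.46977281]
```

View pics/side1.png

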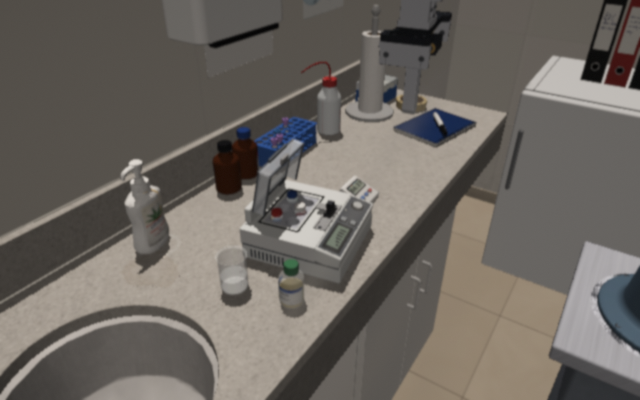

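View pics/wrist1.png

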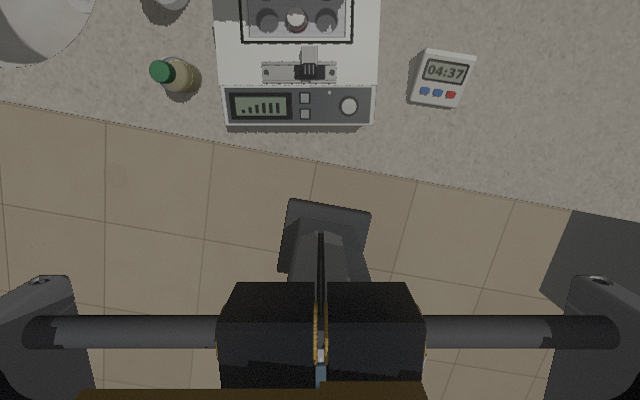

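View pics/top1.png

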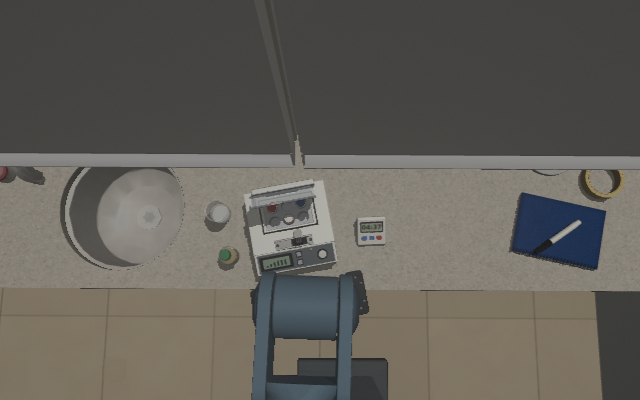

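```bash
python3 - <<'E'
from h import *
s=camera("side"); t=camera("top")
print("init TCP axis",[proj(s,(.27,-.591,.165+d)).round() for d in (0,.1,.2,.3,.4)])
q1=-1.316
f=lambda r,l,z:np.array([r*np.cos(q1)-l*np.sin(q1), r*np.sin(q1)+l*np.cos(q1), z])
for h in (.12,.18,.24):
    print(h,"sh",proj(s,f(0,0,h)).round(),"elb",proj(s,f(.0967,0,h+.385)).round(),"wr",proj(s,f(.639,0,h+.256)).round(),proj(s,f(.639,.1125,h+.256)).round())
print("now TCP axis side",[proj(s,(.451,.098,.25+d)).round() for d in (0,.1,.15,.2)], "top",[proj(t,(.451,.098,.25+d)).round() for d in (0,.1,.2,.3)])
print("now wristcyl top-cam", [ [proj(t,(.447,y,.25+d)).round() for y in (-.014,.098)] for d in (.25,.35)])
E
python3 - <<'E'
import cv2
a=cv2.imread("pics/side0.png")[0:400,490:640]; cv2.imwrite("pics/s2.png",cv2.resize(cv2.convertScaleAbs(a,alpha=1.8),(225,600)))
E
```

```text
init TCP axis [array([581.,  87.]), array([593.,  48.]), array([605.,   5.]), array([620., -42.]), array([635., -93.])]
0.12 sh [701. 263.] elb [807. -23.] wr [661.   4.] [607.   0.]
0.18 sh [718. 231.] elb [835. -78.] wr [671. -25.] [615. -28.]
0.24 sh [738. 196.] elb [ 865. -140.] wr [682. -55.] [624. -57.]
now TCP axis side [array([407., 135.]), array([413.,  75.]), array([417.,  42.]), array([421.,   7.])] top [array([310., 297.]), array([309., 299.]), array([307., 302.]), array([304., 306.])]
now wristcyl top-cam [[array([386., 307.]), array([306., 307.])], [array([397., 312.]), array([303., 312.])]]
```

View pics/s2.png

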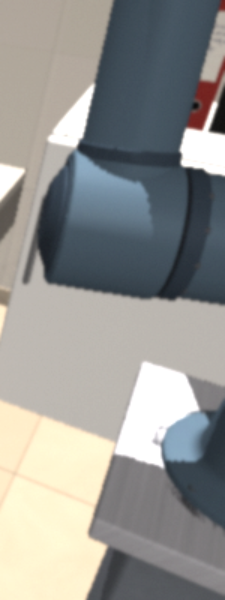

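Run:
```python
from h import *
s=camera("side")
q1=-1.316
f=lambda r,l,z:np.array([r*np.cos(q1)-l*np.sin(q1), r*np.sin(q1)+l*np.cos(q1), z])
print(proj(s,f(0,0,0)).round())
for h in (.15,.18,.21,.24,.28): print(h,[proj(s,f(0,l,h)).round().tolist() for l in (0,.05,.1,.15,.2,.25)])
print([proj(s,f(.385*.25,l,.24+.37)).round().tolist() for l in (.1,.15)])
```

```text
[670. 320.]
0.15 [[709.0, 248.0], [671.0, 241.0], [633.0, 234.0], [598.0, 228.0], [563.0, 222.0], [529.0, 216.0]]
0.18 [[718.0, 231.0], [679.0, 225.0], [640.0, 218.0], [604.0, 212.0], [568.0, 206.0], [534.0, 200.0]]
0.21 [[728.0, 214.0], [687.0, 208.0], [648.0, 201.0], [610.0, 195.0], [574.0, 189.0], [538.0, 184.0]]
0.24 [[738.0, 196.0], [696.0, 190.0], [656.0, 184.0], [617.0, 178.0], [579.0, 172.0], [543.0, 167.0]]
0.28 [[751.0, 171.0], [708.0, 165.0], [666.0, 159.0], [626.0, 153.0], [587.0, 148.0], [550.0, 143.0]]
[[753.0, -125.0], [705.0, -125.0]]
```

Run:
```python
from h import *
import cv2
t=camera("top"); s=camera("side")
P=[.6176,.1557,.188]
a=cv2.imread("pics/top0.png")[172:232,240:340]; a=cv2.resize(a,(800,480),interpolation=cv2.INTER_CUBIC)
b=cv2.imread("pics/side0.png")[135:225,240:330]; b=cv2.resize(b,(600,600),interpolation=cv2.INTER_CUBIC)
for ang,col in ((1.2,(0,0,255)),(1.3,(0,255,0)),(1.4,(255,0,0))):
    e=w(P,[(.07-.09*np.cos(ang)+.0025*np.sin(ang), y, .094+.09*np.sin(ang)+.0025*np.cos(ang)) for y in (.07,-.07)])
    for p in proj(t,e): cv2.circle(a,tuple(int(v) for v in (p-[240,172]+.5)*8),4,col,1)
    for p in proj(s,e): cv2.circle(b,tuple(int(v) for v in (p-[240,135]+.5)*6.667),4,col,1)
for xx in (.073,.087):
    for p in proj(t,w(P,[(xx,y,.1) for y in (-.07,.07)])): cv2.circle(a,tuple(int(v) for v in (p-[240,172]+.5)*8),3,(0,255,255),-1)
cv2.imwrite("pics/ta.png",a); cv2.imwrite("pics/sb.png",b)
```

```text
(no output)
```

View pics/ta.png

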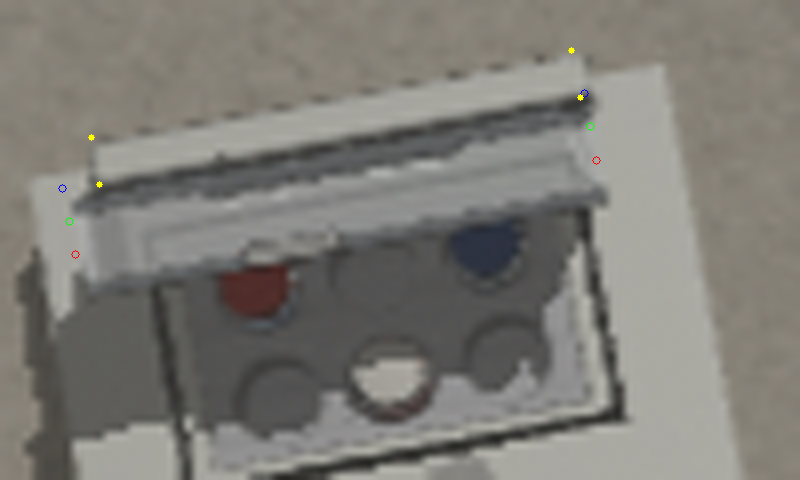

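View pics/sb.png

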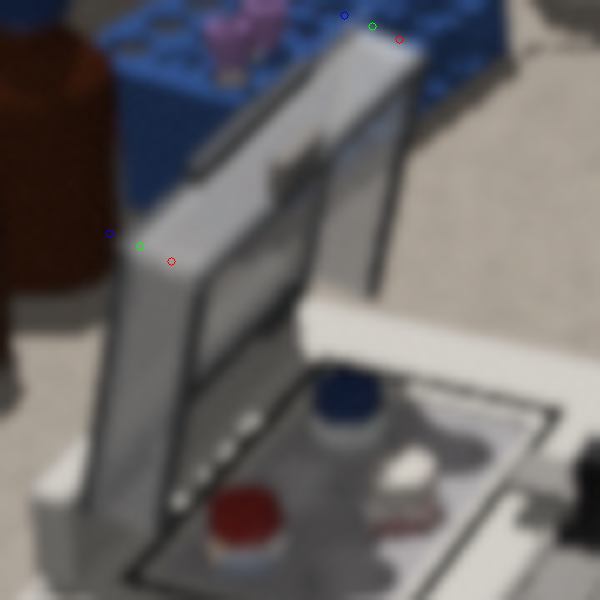

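>>> move_arm --pt "0.0 0.0 0.0 -0.18" --pt "0.0 0.0 0.0 -0.36" --pt "0.0 0.0 0.0 -0.54" --pt "0.0 0.0 0.0 -0.72" --pt "0.02 -0.01 0.0 -0.9" --pt "0.05 -0.02 0.005 -1.08" --pt "0.08 -0.03 0.01 -1.26" --pt "0.11 -0.045 0.02 -1.44" --pt "0.135 -0.06 0.03 -1.565" --pt "0.15 -0.07 0.035 -1.565" --pt "0.15 -0.07 0.035 -1.565" --pt "0.15 -0.07 0.035 -1.565" --grip 0

```text
time_s: 3.98
ee_pos: [0.5849, 0.1923, 0.2159]
tool_rot: [0.64, 0.769, -0.0, 0.0]
contact_force: [-0.1, -0.2, -0.4]
gripper_width: 0.0939
```

```bash
cat > snap.py <<'E'
from h import *
import cv2,sys
k=sys.argv[1]
s=read_state()
P=np.array([.6176,.1557]);yaw=.188;d=s["ee_pos"][:2]-P;C,S=np.cos(yaw),np.sin(yaw)
print("t",s["time_s"],"ee",s["ee_pos"].round(4),"body",(C*d[0]+S*d[1]).round(4),(-S*d[0]+C*d[1]).round(4),"F",s["contact_force"].round(2),"tq",s["joint_torque"].round(1),"q",s["qpos"].round(3),"rot",s["tool_rot"].round(3))
for n in sys.argv[2:]:
    c=camera(n); cv2.imwrite(f"pics/{n}{k}.png",c["pixels"][:,:,::-1])
    if n=="side": a=c["pixels"][90:290,220:420,::-1]; cv2.imwrite(f"pics/side{k}z.png",cv2.resize(a,(600,600),interpolation=cv2.INTER_CUBIC))
E
python3 snap.py 2 side wrist top
```

```text
t 3.975 ee [0.5849 0.1923 0.2159] body -0.0253 0.0421 F [-0.08 -0.19 -0.41] tq [  0.2 -36.9 -32.2   0.1   0.   -0. ] q [ 0.134  0.128  1.599 -0.     1.414 -0.048] rot [ 0.64   0.769 -0.     0.   ]
```

View pics/side2z.png

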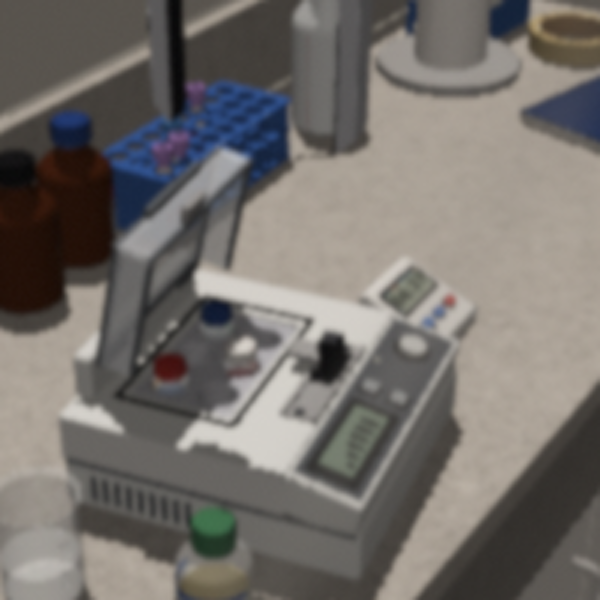

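View pics/wrist2.png

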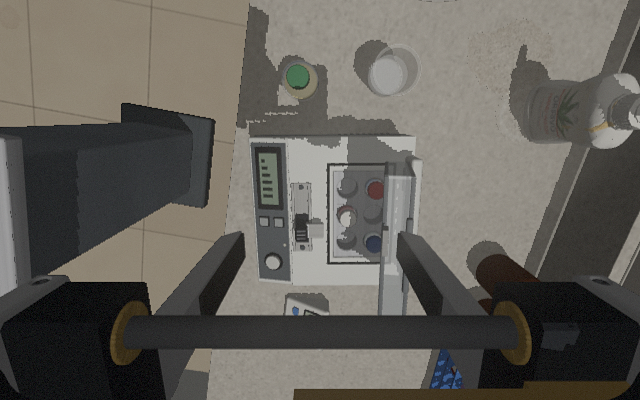

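View pics/top2.png

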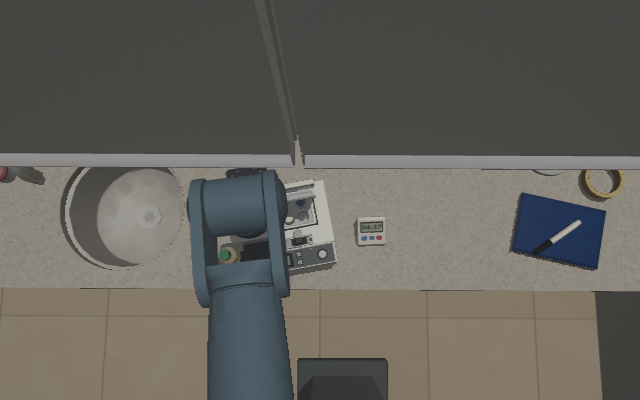

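>>> move_arm --pt "0.0 0.007 0.01 0" --pt "0.0 0.007 0.02 0" --pt "0.0 0.007 0.028 0" --pt "0.0 0.007 0.032 0" --pt "0.0 0.007 0.034 0" --pt "0.0 0.007 0.036 0" --pt "0.0 0.007 0.036 0"

```text
time_s: 5.0
ee_pos: [0.592, 0.1944, 0.1797]
tool_rot: [0.64, 0.769, 0.0, 0.0]
contact_force: [-0.4, 0.0, -0.1]
gripper_width: 0.0941
```

```bash
python3 snap.py 3 side wrist
```

```text
t 5.0 ee [0.592  0.1944 0.1797] body -0.018 0.0428 F [-0.45  0.03 -0.09] tq [ -0.  -38.7 -31.6   0.1   0.    0. ] q [ 0.136  0.172  1.617 -0.     1.353 -0.048] rot [0.64  0.769 0.    0.   ]
```

View pics/side3z.png

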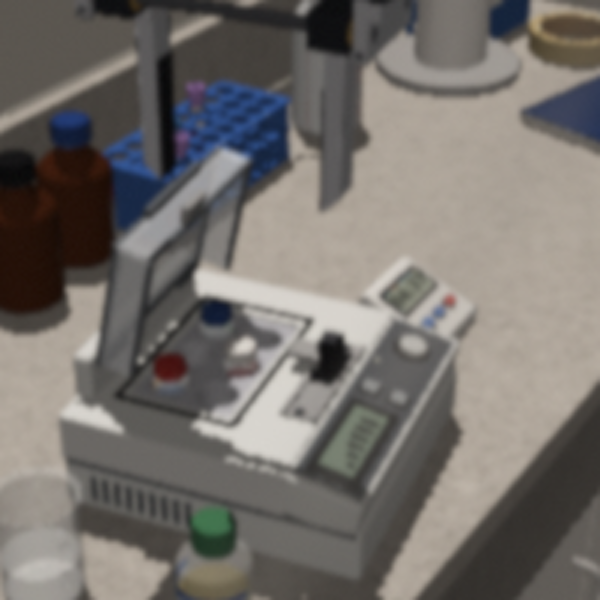

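View pics/wrist3.png

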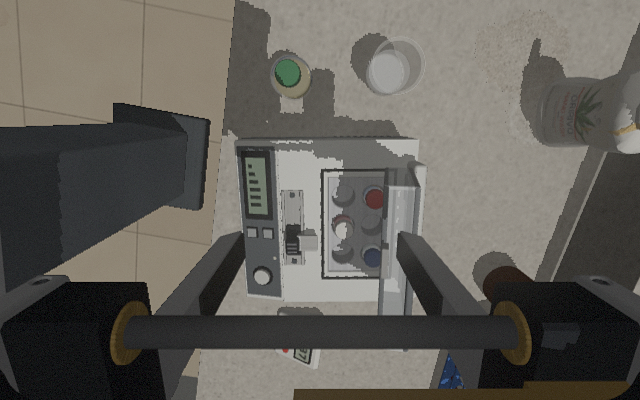

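Run:
```python
from h import *
s=camera("side");wc=camera("wrist")
e=np.array([.592,.1944,.1797]);d=np.array([np.cos(.188),np.sin(.188),0])
z=lambda p:((proj(s,p)-[220,90])*3).round()
for k in (-.053,0,.053): print(k,z(e+k*d), proj(wc,e+k*d).round())
P=[.6176,.1557,.188]
for y in (.07,.043,-.07): print(z(w(P,(.0527,y,.182))),z(w(P,(.0285,y,.177))))
print(s["t"],s["R"])
```

```text
-0.053 [335. 267.] [250. 223.]
0 [248. 248.] [322. 223.]
0.053 [165. 230.] [393. 222.]
[115. 242.] [153. 258.]
[137. 221.] [175. 237.]
[220. 143.] [254. 157.]
[0.56359216 0.20738257 0.79633987] [[-0.84050103 -0.54166577  0.01249855]
 [-0.29678243  0.44097167 -0.84703257]
 [ 0.45329705 -0.7156411  -0.53139402]]
```

Run:
```python
from h import *
s=camera("side")
e=np.array([.592,.1944,.1797]);d=np.array([np.cos(.188),np.sin(.188),0])
z=lambda p:((proj(s,p)-[220,90])*3).round()
for dz in (.02,.025,.03,.035,.04): print(dz,[z(e+k*d+[0,0,dz]) for k in (-.059,-.047,.047,.059)])
```

```text
0.02 [array([346., 237.]), array([326., 233.]), array([173., 201.]), array([154., 198.])]
0.025 [array([346., 229.]), array([326., 225.]), array([172., 194.]), array([154., 190.])]
0.03 [array([347., 221.]), array([326., 217.]), array([172., 186.]), array([153., 182.])]
0.035 [array([347., 213.]), array([326., 209.]), array([172., 178.]), array([153., 174.])]
0.04 [array([347., 205.]), array([327., 201.]), array([171., 170.]), array([152., 166.])]
```

>>> move_arm --pt "0.0 0.0 0.012 0" --pt "0.0 0.0 0.022 0" --pt "0.0 0.0 0.028 0" --pt "0.0 0.0 0.031 0" --pt "0.0 0.0 0.033 0" --pt "0.0 0.0 0.035 0" --pt "0.0 0.0 0.035 0"

```text
time_s: 6.12
ee_pos: [0.592, 0.1943, 0.1446]
tool_rot: [0.64, 0.769, 0.0, 0.0]
contact_force: [0.2, -0.2, 0.0]
gripper_width: 0.0936
```

```bash
python3 snap.py 4 side wrist
```

```text
t 6.125 ee [0.592  0.1943 0.1446] body -0.018 0.0427 F [ 0.17 -0.15  0.04] tq [ -0.  -39.2 -30.9   0.1   0.    0. ] q [ 0.135  0.202  1.648  0.     1.292 -0.048] rot [0.64  0.769 0.    0.   ]
```

View pics/side4z.png

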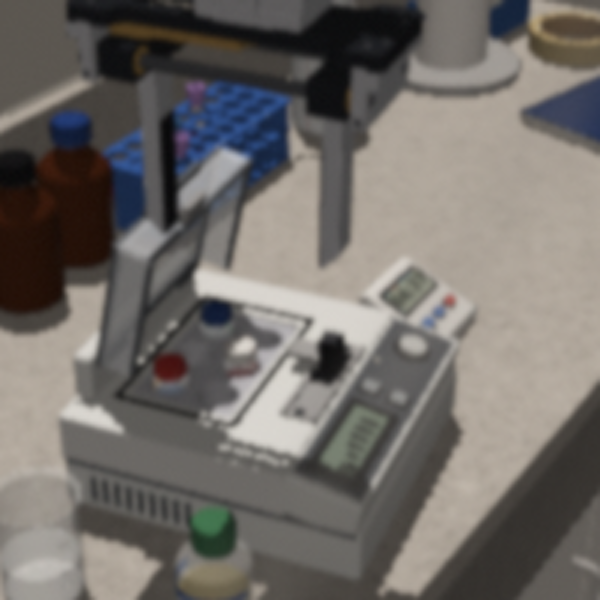

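>>> move_arm --pt "0.0 0.0 0.0015 0" --pt "0.0 0.0 0.003 0" --pt "0.0 0.0 0.004 0" --pt "0.0 0.0 0.005 0" --pt "0.0 0.0 0.005 0"

```text
time_s: 6.85
ee_pos: [0.5918, 0.1943, 0.1394]
tool_rot: [0.64, 0.769, -0.0, -0.0]
contact_force: [0.7, -0.1, 0.7]
gripper_width: 0.0937
```

>>> move_arm --pt "0.0 0.0 0.001 0" --pt "0.0 0.0 0.002 0" --pt "0.0 0.0 0.003 0" --pt "0.0 0.0 0.003 0"

```text
time_s: 7.35
ee_pos: [0.5922, 0.1944, 0.1381]
tool_rot: [0.639, 0.769, 0.0, 0.0]
contact_force: [-3.5, -2.0, 7.3]
gripper_width: 0.0938
```

>>> move_arm --pt "0.0 -0.0025 0.001 0" --pt "0.0 -0.005 0.0025 0" --pt "0.0 -0.0075 0.004 0" --pt "0.0 -0.01 0.0055 0" --pt "0.0 -0.01 0.0055 0"

```text
time_s: 7.98
ee_pos: [0.5824, 0.1925, 0.1327]
tool_rot: [0.639, 0.769, 0.0, 0.0]
contact_force: [-5.0, -0.8, 7.0]
gripper_width: 0.0942
```

```bash
python3 snap.py 5 side
```

```text
t 7.975 ee [0.5824 0.1925 0.1327] body -0.0277 0.0428 F [-5.03 -0.84  6.95] tq [ -0.3 -34.2 -28.6   0.1  -0.8  -0. ] q [ 0.135  0.191  1.683 -0.     1.266 -0.048] rot [0.639 0.769 0.    0.   ]
```

View pics/side5z.png

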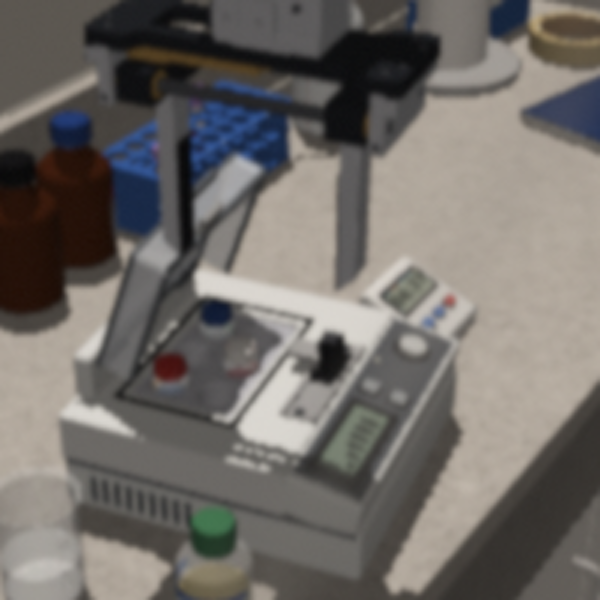

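>>> move_arm --pt "0.0 -0.0025 0.0017 0" --pt "0.0 -0.005 0.0034 0" --pt "0.0 -0.0075 0.0052 0" --pt "0.0 -0.01 0.007 0" --pt "0.0 -0.0125 0.009 0" --pt "0.0 -0.015 0.011 0" --pt "0.0 -0.015 0.011 0"

```text
time_s: 8.9
ee_pos: [0.5666, 0.1895, 0.1207]
tool_rot: [0.64, 0.769, -0.001, -0.0]
contact_force: [-4.3, -1.0, 5.7]
gripper_width: 0.0939
```

```bash
python3 snap.py 6 side
```

```text
t 8.9 ee [0.5666 0.1895 0.1207] body -0.0437 0.0427 F [-4.29 -1.01  5.71] tq [ -0.  -34.4 -29.8   0.3  -1.1  -0. ] q [ 1.330e-01  1.690e-01  1.731e+00 -1.000e-03  1.243e+00 -4.900e-02] rot [ 0.64   0.769 -0.001 -0.   ]
```

View pics/side6z.png

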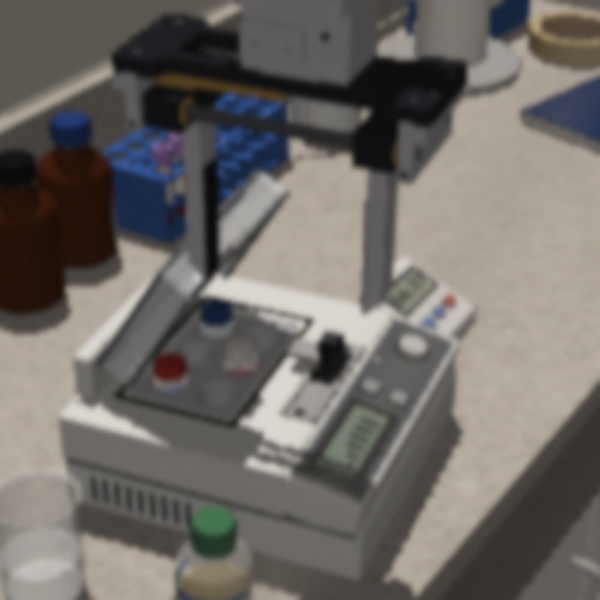

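>>> move_arm --pt "0.0 -0.0025 0.0022 0" --pt "0.0 -0.005 0.0045 0" --pt "0.0 -0.0075 0.0073 0" --pt "0.0 -0.01 0.0105 0" --pt "0.0 -0.01 0.0105 0" --pt "0.0 -0.01 -0.015 0" --pt "0.0 -0.01 -0.03 0" --pt "0.0 -0.01 -0.03 0"

```text
time_s: 9.95
ee_pos: [0.5585, 0.1881, 0.1513]
tool_rot: [0.64, 0.769, 0.001, 0.001]
contact_force: [-0.1, -0.9, -0.2]
gripper_width: 0.0939
```

```bash
python3 snap.py 7 side
```

```text
t 9.95 ee [0.5585 0.1881 0.1513] body -0.0519 0.0429 F [-0.12 -0.92 -0.2 ] tq [  0.  -36.3 -31.4   0.1   0.1  -0. ] q [ 0.133  0.116  1.732  0.     1.291 -0.05 ] rot [0.64  0.769 0.001 0.001]
```

View pics/side7z.png

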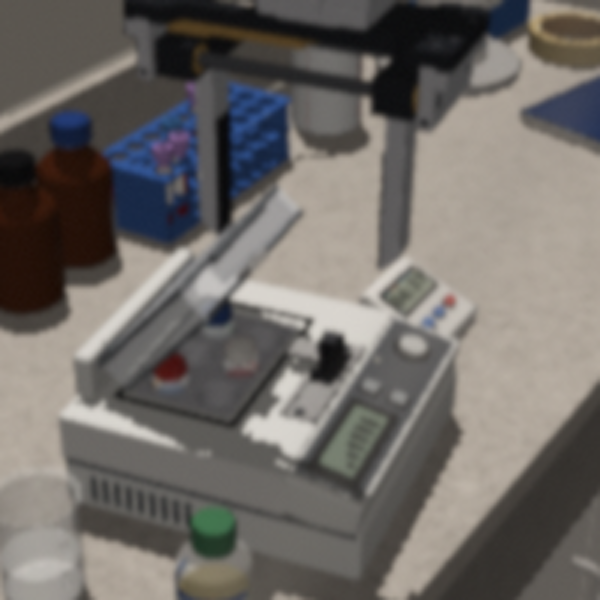

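Run:
```python
from h import *
s=camera("side");P=[.6176,.1557,.188]
for a in (.5,.6,.7,.8,.9): 
    e=[(.07-.09*np.cos(a)+.0025*np.sin(a), y, .094+.09*np.sin(a)+.0025*np.cos(a)) for y in (.07,-.07)]
    print(a,((proj(s,w(P,e))-[220,90])*3).round().tolist(),np.round(e[0],3))
```

```text
0.5 [[213.0, 328.0], [306.0, 220.0]] [-0.008  0.07   0.139]
0.6 [[205.0, 315.0], [299.0, 208.0]] [-0.003  0.07   0.147]
0.7 [[196.0, 302.0], [291.0, 197.0]] [0.003 0.07  0.154]
0.8 [[185.0, 290.0], [282.0, 186.0]] [0.009 0.07  0.16 ]
0.9 [[174.0, 279.0], [272.0, 176.0]] [0.016 0.07  0.166]
```

>>> move_arm --pt "0.0 0.021 0.0 0" --pt "0.0 0.021 0.015 0" --pt "0.0 0.021 0.027 0" --pt "0.0 0.021 0.034 0" --pt "0.0 0.02 0.038 0" --pt "0.0 0.018 0.042 0" --pt "0.0 0.015 0.046 0" --pt "0.0 0.013 0.049 0" --pt "0.0 0.011 0.052 0" --pt "0.0 0.009 0.055 0" --pt "0.0 0.009 0.055 0"

```text
time_s: 11.42
ee_pos: [0.5659, 0.1895, 0.0946]
tool_rot: [0.64, 0.769, -0.0, -0.0]
contact_force: [-0.2, 0.2, 0.4]
gripper_width: 0.0936
```

```bash
python3 snap.py 8 side
```

```text
t 11.425 ee [0.5659 0.1895 0.0946] body -0.0444 0.0429 F [-0.15  0.18  0.45] tq [  0.  -37.6 -29.4   0.1   0.    0. ] q [ 0.133  0.196  1.751  0.     1.195 -0.05 ] rot [ 0.64   0.769 -0.    -0.   ]
```

View pics/side8z.png

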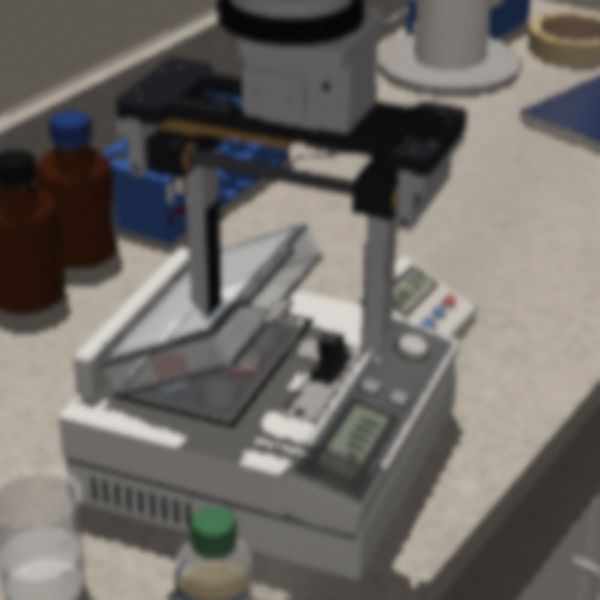

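>>> move_arm --pt "0.0 -0.002 0.004 0" --pt "0.0 -0.004 0.008 0" --pt "0.0 -0.006 0.012 0" --pt "0.0 -0.007 0.016 0" --pt "0.0 -0.008 0.019 0" --pt "0.0 -0.009 0.022 0" --pt "0.0 -0.01 0.025 0" --pt "0.0 -0.01 0.027 0" --pt "0.0 -0.01 0.029 0" --pt "0.0 -0.01 0.031 0" --pt "0.0 -0.01 0.031 0"

```text
time_s: 12.85
ee_pos: [0.5564, 0.1878, 0.0638]
tool_rot: [0.64, 0.769, -0.0, -0.0]
contact_force: [0.4, -0.2, -0.6]
gripper_width: 0.0939
```

```bash
python3 snap.py 9 side
```

```text
t 12.85 ee [0.5564 0.1878 0.0638] body -0.0541 0.0429 F [ 0.44 -0.23 -0.56] tq [ -0.  -37.3 -28.5   0.1   0.   -0. ] q [ 0.133  0.213  1.794  0.     1.135 -0.051] rot [ 0.64   0.769 -0.    -0.   ]
```

View pics/side9z.png

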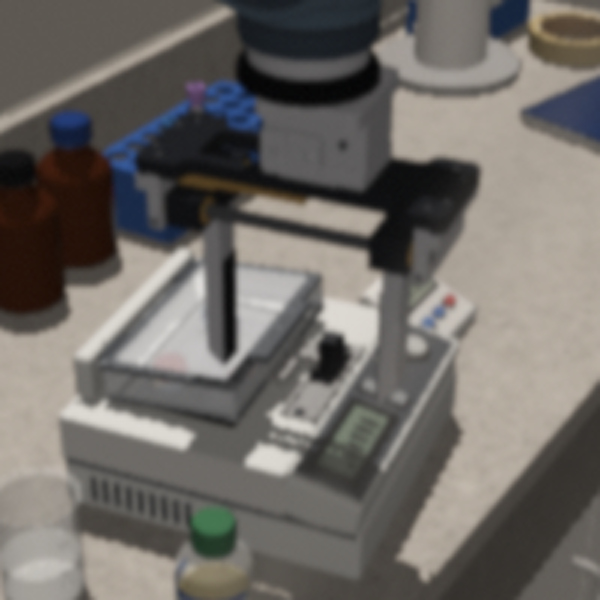

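>>> move_arm --pt "0.0 0.0 0.0015 0" --pt "0.0 0.0 0.003 0" --pt "0.0 0.0 0.004 0" --pt "0.0 0.0 0.004 0"

```text
time_s: 13.4
ee_pos: [0.5565, 0.1878, 0.0599]
tool_rot: [0.64, 0.769, -0.0, -0.0]
contact_force: [-1.0, 0.1, -1.2]
gripper_width: 0.0938
```

>>> move_arm --pt "0.0 0.0 0.001 0" --pt "0.0 0.0 0.002 0" --pt "0.0 0.0 0.003 0" --pt "0.0 0.0 0.003 0"

```text
time_s: 13.9
ee_pos: [0.5565, 0.1878, 0.057]
tool_rot: [0.64, 0.769, 0.0, -0.0]
contact_force: [0.1, -0.0, 0.3]
gripper_width: 0.0942
```

>>> move_arm --pt "0.0 0.0 0.001 0" --pt "0.0 0.0 0.002 0" --pt "0.0 0.0 0.003 0" --pt "0.0 0.0 0.003 0"

```text
time_s: 14.4
ee_pos: [0.5568, 0.1879, 0.0565]
tool_rot: [0.639, 0.769, -0.0, 0.0]
contact_force: [-8.7, -2.0, 14.8]
gripper_width: 0.0935
```

```bash
python3 snap.py 10 side
```

```text
t 14.4 ee [0.5568 0.1879 0.0565] body -0.0537 0.043 F [-8.73 -2.   14.76] tq [ -0.6 -30.3 -25.9   0.2  -1.7  -0. ] q [ 0.133  0.223  1.796 -0.     1.122 -0.05 ] rot [ 0.639  0.769 -0.     0.   ]
```

View pics/side10z.png

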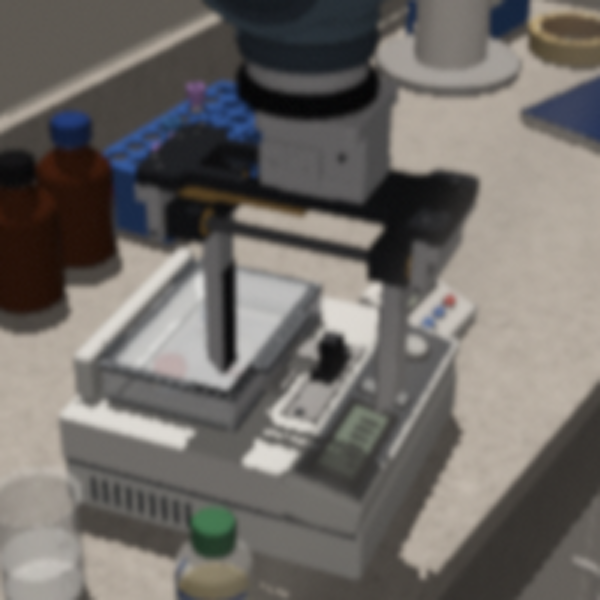

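>>> move_arm --pt "0.0 0.0 -0.02 0" --pt "0.0 0.0 -0.05 0" --pt "0.0 0.0 -0.08 0" --pt "-0.03 0.0 -0.08 0" --pt "-0.07 0.001 -0.08 0" --pt "-0.098 0.001 -0.08 0" --pt "-0.098 0.001 -0.08 0" --pt "-0.098 0.001 -0.08 0" --grip 1

```text
time_s: 15.45
ee_pos: [0.5753, 0.0922, 0.1343]
tool_rot: [0.639, 0.769, 0.0, -0.0]
contact_force: [0.4, -0.0, 0.5]
gripper_width: 0.0175
```

```bash
python3 snap.py 11 side wrist
```

```text
t 15.45 ee [0.5753 0.0922 0.1343] body -0.0534 -0.0545 F [ 0.41 -0.02  0.52] tq [ -0.7 -35.4 -30.6   0.    0.    0. ] q [-0.036  0.119  1.761  0.     1.261 -0.219] rot [ 0.639  0.769  0.    -0.   ]
```

View pics/side11z.png

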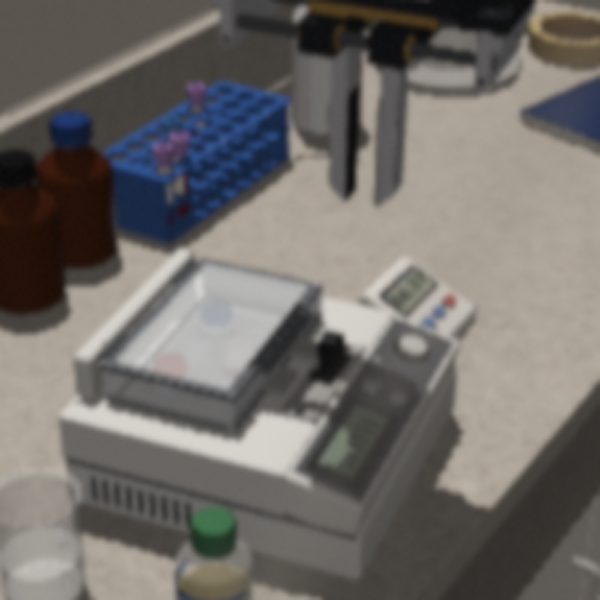

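View pics/wrist11.png

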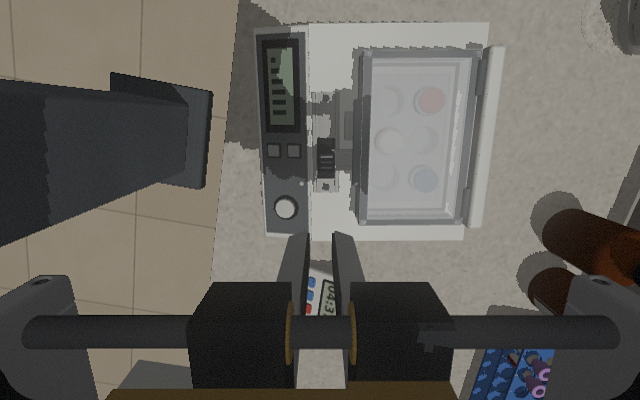

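Run:
```python
from h import *
import cv2
c=camera("wrist")
a=c["pixels"]; cv2.imwrite("pics/wz.png",cv2.resize(a[120:260,240:380,::-1],(600,600),interpolation=cv2.INTER_CUBIC))
g=cv2.cvtColor(a,cv2.COLOR_RGB2GRAY)
m=np.zeros_like(g); m[190:228,268:305]=(g[190:228,268:305]>150)*255
n,l,st,ce=cv2.connectedComponentsWithStats(m); print([ (st[i].tolist(),ce[i].round(1)) for i in range(1,n) if st[i,4]>50])
d=np.array; P=np.array([.6176,.1557]);yaw=.188;R=np.array([[np.cos(yaw),np.sin(yaw)],[-np.sin(yaw),np.cos(yaw)]])
for nme,uv,z in (("key",(286,208),.072),("tab",(326,157),.095),("lidrear L",(485,47),.1)):
    X=ray(c,uv,z); print(nme,X.round(4),(R@(X[:2]-P)).round(4))
for b in ((-.048,-.018,.095),(-.087,-.062,.072)): print(b,proj(c,w([*P,yaw],b)).round(1))
```

```text
[([276, 201, 18, 16, 232], array([284.5, 208.6]))]
key [0.5437 0.0796 0.072 ] [-0.0868 -0.061 ]
tab [0.5707 0.1362 0.095 ] [-0.0497 -0.0104]
lidrear L [0.6711 0.2381 0.1   ] [0.068  0.0709]
(-0.048, -0.018, 0.095) [328.  166.2]
(-0.087, -0.062, 0.072) [285.9 209.1]
```

View pics/wz.png

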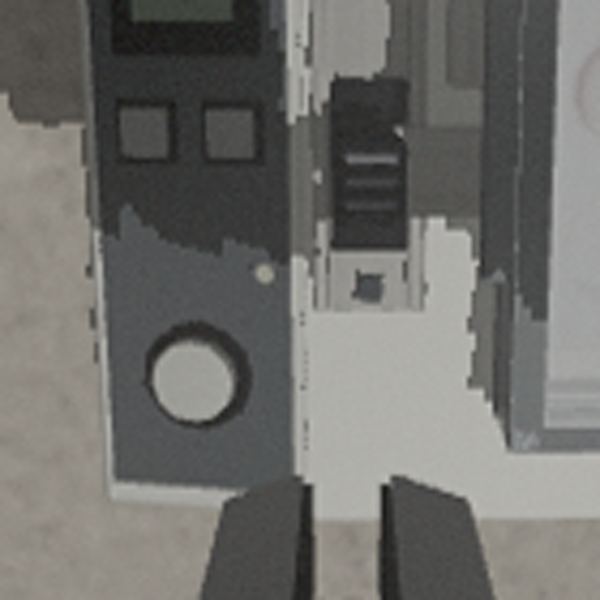

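>>> move_arm --pt "0.0 0.002 0.0 0" --pt "0.0 0.002 0.0 0" --pt "0.0 0.002 0.0 0" --pt "0.0 0.002 0.025 0" --pt "0.0 0.002 0.04 0" --pt "0.0 0.002 0.048 0" --pt "0.0 0.002 0.052 0" --pt "0.0 0.002 0.052 0"

```text
time_s: 16.6
ee_pos: [0.5775, 0.0919, 0.0822]
tool_rot: [0.64, 0.769, 0.0, 0.0]
contact_force: [-0.3, -0.9, -0.3]
gripper_width: 0.0003
```

```bash
python3 snap.py 12 side wrist; python3 -c "
import cv2
a=cv2.imread('pics/wrist12.png')[100:300,200:460]; cv2.imwrite('pics/wz12.png',cv2.resize(a,(780,600)))"
```

```text
t 16.6 ee [0.5775 0.0919 0.0822] body -0.0513 -0.0551 F [-0.26 -0.9  -0.29] tq [ -0.  -36.3 -28.8   0.1   0.   -0. ] q [-0.036  0.183  1.791  0.     1.167 -0.219] rot [0.64  0.769 0.    0.   ]
```

View pics/side12z.png

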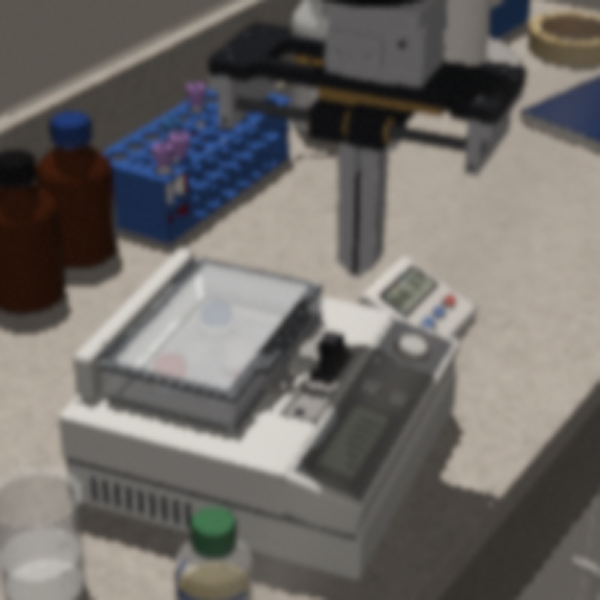

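View pics/wz12.png

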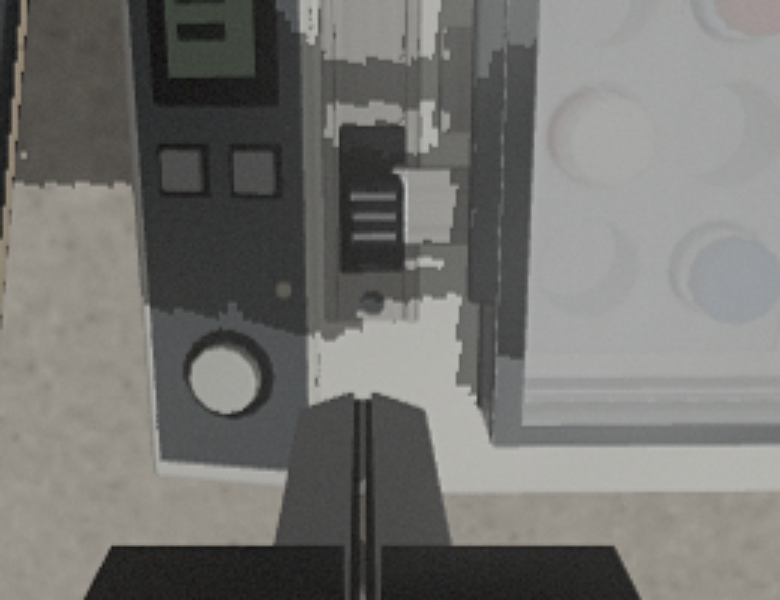

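Run:
```python
from h import *
s=camera("side"); e=np.array([.5775,.0919,.0822])
for dz in (0,.02,.03,.04): print(dz,((proj(s,e+[0,0,dz])-[220,90])*3).round())
print(((proj(s,w([.6176,.1557,.188],[(-.048,-.0155,.095),(-.05,-.055,.07)]))-[220,90])*3).round())
c=camera("wrist"); print(((proj(c,e)-[200,100])*3).round())
```

```text
0 [359. 320.]
0.02 [360. 294.]
0.03 [360. 280.]
0.04 [361. 267.]
[[332. 333.]
 [356. 335.]]
[364. 368.]
```

>>> move_arm --pt "0.0 0.0 0.012 0" --pt "0.0 0.0 0.022 0" --pt "0.0 0.0 0.03 0" --pt "0.0 0.0 0.035 0" --pt "0.0 0.0 0.038 0" --pt "0.0 0.0 0.038 0"

```text
time_s: 17.55
ee_pos: [0.5773, 0.092, 0.0439]
tool_rot: [0.64, 0.769, -0.0, -0.0]
contact_force: [0.5, -0.9, -0.7]
gripper_width: 0.0002
```

```bash
python3 snap.py 13 side
```

```text
t 17.55 ee [0.5773 0.092  0.0439] body -0.0515 -0.0551 F [ 0.5  -0.9  -0.72] tq [ -0.  -37.2 -27.7   0.1   0.   -0. ] q [-0.036  0.234  1.809  0.     1.098 -0.219] rot [ 0.64   0.769 -0.    -0.   ]
```

View pics/side13z.png

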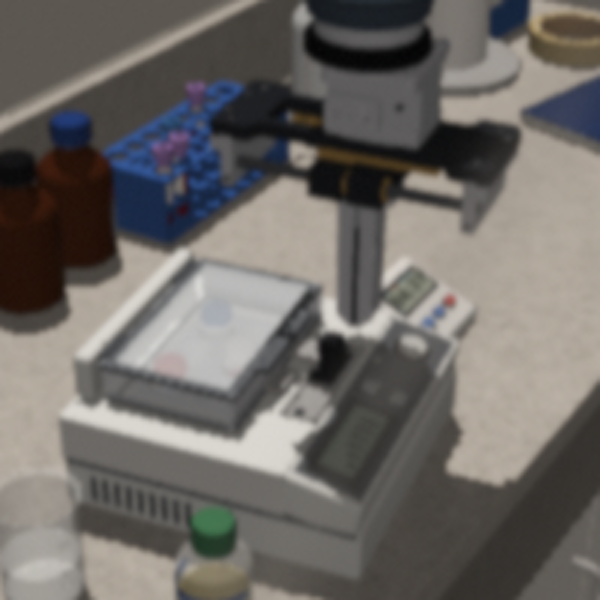

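>>> move_arm --pt "0.005 0.0 0.0 0" --pt "0.01 0.0 0.0 0" --pt "0.014 0.0 0.0 0" --pt "0.018 0.0 0.0 0" --pt "0.022 0.0 0.0 0" --pt "0.026 0.0 0.0 0" --pt "0.03 0.0 0.0 0" --pt "0.034 0.0 0.0 0" --pt "0.038 0.0 0.0 0" --pt "0.042 0.0 0.0 0" --pt "0.045 0.0 0.0 0" --pt "0.047 0.0 0.0 0" --pt "0.047 0.0 0.0 0"

```text
time_s: 19.23
ee_pos: [0.5688, 0.1386, 0.044]
tool_rot: [0.64, 0.769, 0.0, -0.0]
contact_force: [-0.0, 0.5, 0.5]
gripper_width: 0.001
```

```bash
python3 snap.py 14 side
```

```text
t 19.225 ee [0.5688 0.1386 0.044 ] body -0.0512 -0.0077 F [-0.04  0.46  0.48] tq [  0.2 -37.6 -28.    0.1   0.    0. ] q [ 4.500e-02  2.360e-01  1.808e+00  1.000e-03  1.098e+00 -1.380e-01] rot [ 0.64   0.769  0.    -0.   ]
```

View pics/side14z.png

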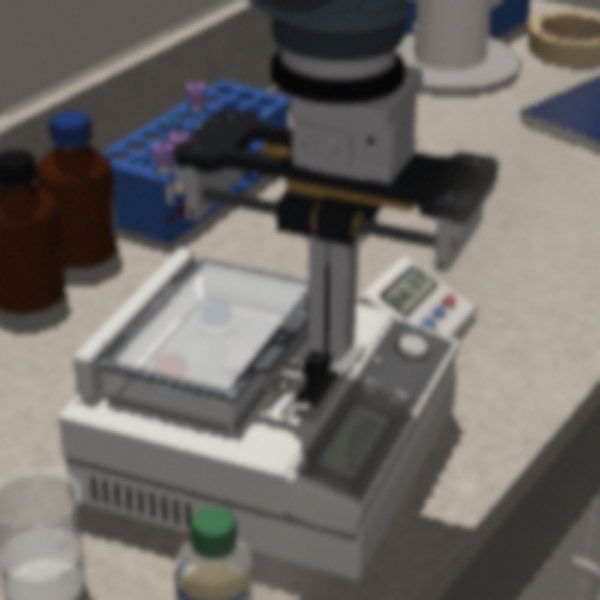

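Moving well; continue slowly to the end stop.

>>> move_arm --pt "0.002 0.0 0.0 0" --pt "0.004 0.0 0.0 0" --pt "0.005 0.0 0.0 0" --pt "0.006 0.0 0.0 0" --pt "0.007 0.0 0.0 0" --pt "0.007 0.0 0.0 0"

```text
time_s: 20.02
ee_pos: [0.568, 0.1431, 0.0441]
tool_rot: [0.639, 0.769, -0.001, 0.001]
contact_force: [1.7, -8.2, -0.8]
gripper_width: 0.0005
```

>>> move_arm --pt "0.001 0.0 0.0 0" --pt "0.001 0.0 0.0 0" --pt "-0.006 0.0 0.0 0" --pt "-0.012 0.0 0.0 0" --pt "-0.02 0.0 -0.02 0" --pt "-0.035 -0.01 -0.05 0" --pt "-0.055 -0.03 -0.06 0" --pt "-0.06 -0.037 -0.06 0" --pt "-0.06 -0.037 -0.06 0"

```text
time_s: 21.15
ee_pos: [0.5419, 0.0793, 0.1042]
tool_rot: [0.64, 0.769, 0.0, -0.0]
contact_force: [0.0, 1.0, -0.6]
gripper_width: 0.0007
```

```bash
python3 snap.py 15 side wrist; python3 -c "
import cv2
a=cv2.imread('pics/wrist15.png')[60:260,220:480]; cv2.imwrite('pics/wz15.png',cv2.resize(a,(780,600)))"
python3 - <<'E'
from h import *
c=camera("wrist")
for y in (.008,.011,.014): print(y,((proj(c,w([.6176,.1557,.188],(-.048,y,.095)))-[220,60])*3).round())
E
```

```text
t 21.15 ee [0.5419 0.0793 0.1042] body -0.0887 -0.0609 F [ 0.    1.   -0.59] tq [ -0.4 -33.4 -29.7   0.    0.1  -0. ] q [-0.062  0.071  1.871  0.     1.199 -0.244] rot [ 0.64   0.769  0.    -0.   ]
0.008 [475. 202.]
0.011 [476. 189.]
0.014 [476. 176.]
```

View pics/side15z.png

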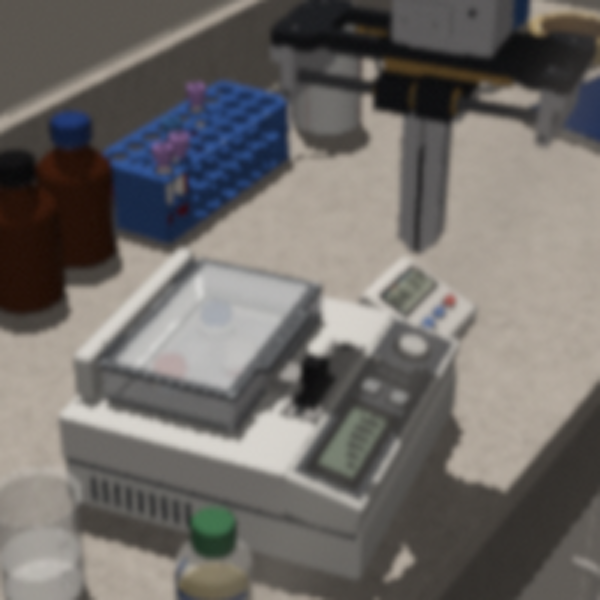

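View pics/wz15.png

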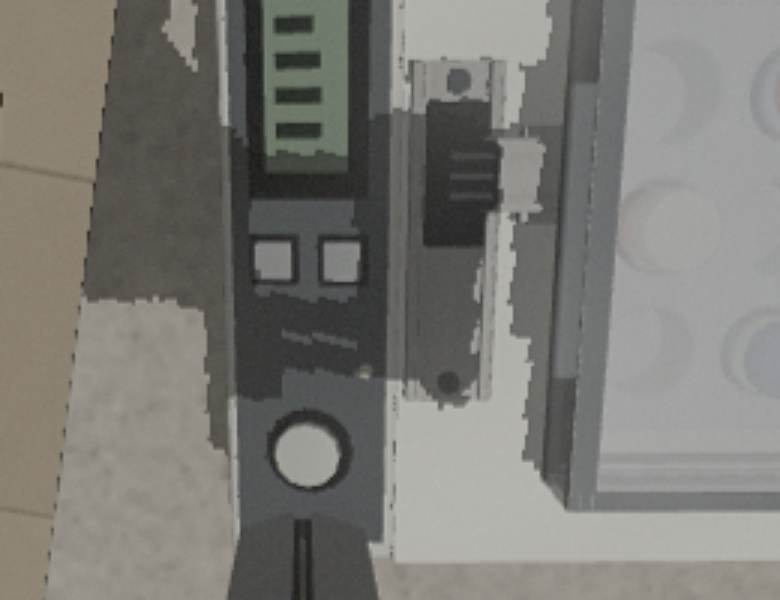

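>>> move_arm --pt "0.0 0.0 0.02 0" --pt "0.0 0.0 0.04 0" --pt "0.0 0.0 0.053 0" --pt "0.0 0.0 0.06 0" --pt "0.0 0.0 0.064 0" --pt "0.0 0.0 0.064 0"

```text
time_s: 22.05
ee_pos: [0.5422, 0.0794, 0.0402]
tool_rot: [0.64, 0.769, 0.0, 0.0]
contact_force: [-0.3, 0.7, 0.9]
gripper_width: 0.0003
```

```bash
python3 snap.py 16 side
```

```text
t 22.05 ee [0.5422 0.0794 0.0402] body -0.0883 -0.0609 F [-0.29  0.71  0.91] tq [  0.  -33.7 -27.3   0.1   0.    0. ] q [-0.062  0.16   1.905  0.     1.077 -0.245] rot [0.64  0.769 0.    0.   ]
```

View pics/side16z.png

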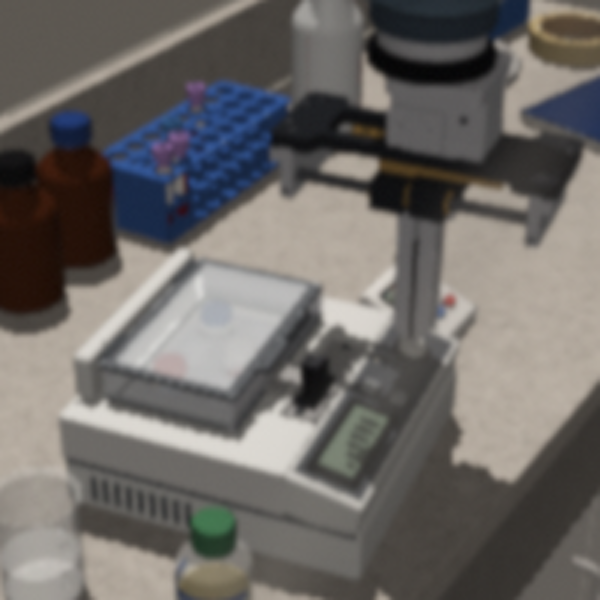

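>>> move_arm --pt "0.0 0.0 0.0015 0" --pt "0.0 0.0 0.003 0" --pt "0.0 0.0 0.0045 0" --pt "0.0 0.0 0.006 0" --pt "0.0 0.0 0.006 0"

```text
time_s: 22.72
ee_pos: [0.5419, 0.0793, 0.0339]
tool_rot: [0.64, 0.769, -0.0, -0.0]
contact_force: [1.2, 0.1, 0.4]
gripper_width: 0.0006
```

>>> move_arm --pt "0.0 0.0 0.001 0" --pt "0.0 0.0 0.002 0" --pt "0.0 0.0 0.003 0" --pt "0.0 0.0 0.004 0" --pt "0.0 0.0 0.004 0"

```text
time_s: 23.35
ee_pos: [0.5425, 0.0794, 0.0304]
tool_rot: [0.64, 0.769, 0.0, 0.0]
contact_force: [-0.1, 1.3, 3.1]
gripper_width: 0.0002
```

>>> move_arm --pt "0.0 0.0 0.001 0" --pt "0.0 0.0 0.002 0" --pt "0.0 0.0 0.0025 0" --pt "0.0 0.0 0.0025 0"

```text
time_s: 23.85
ee_pos: [0.5428, 0.0794, 0.029]
tool_rot: [0.64, 0.769, 0.0, 0.0]
contact_force: [-2.1, 1.9, 10.3]
gripper_width: 0.0004
```

>>> move_arm --pt "0.0 0.0 0.0005 0" --pt "0.0 0.0 -0.002 0" --pt "0.0 0.0 -0.006 0" --pt "0.0 0.0 -0.02 0" --pt "0.0 0.0 -0.05 0" --pt "0.0 -0.03 -0.09 0" --pt "0.0 -0.07 -0.11 0" --pt "0.0 -0.1 -0.12 0" --pt "0.0 -0.1 -0.12 0"

```text
time_s: 24.98
ee_pos: [0.4432, 0.061, 0.1486]
tool_rot: [0.64, 0.769, 0.001, 0.001]
contact_force: [0.1, -0.2, 0.6]
gripper_width: 0.0003
```

```bash
python3 snap.py 17 side wrist top; python3 -c "
import cv2
a=cv2.imread('pics/wrist17.png')[0:240,160:560]; cv2.imwrite('pics/wz17.png',cv2.resize(a,(800,480)))"
```

```text
t 24.975 ee [0.4432 0.061  0.1486] body -0.189 -0.0605 F [ 0.14 -0.21  0.65] tq [  0.  -22.7 -30.6   0.    0.2  -0. ] q [-0.118 -0.239  2.075 -0.     1.303 -0.3  ] rot [0.64  0.769 0.001 0.001]
```

View pics/side17.png

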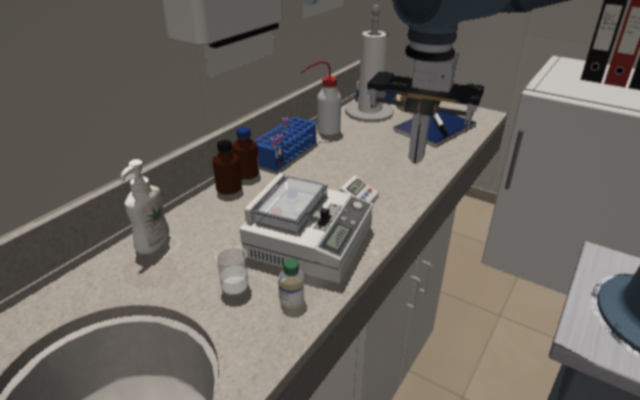

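View pics/wz17.png

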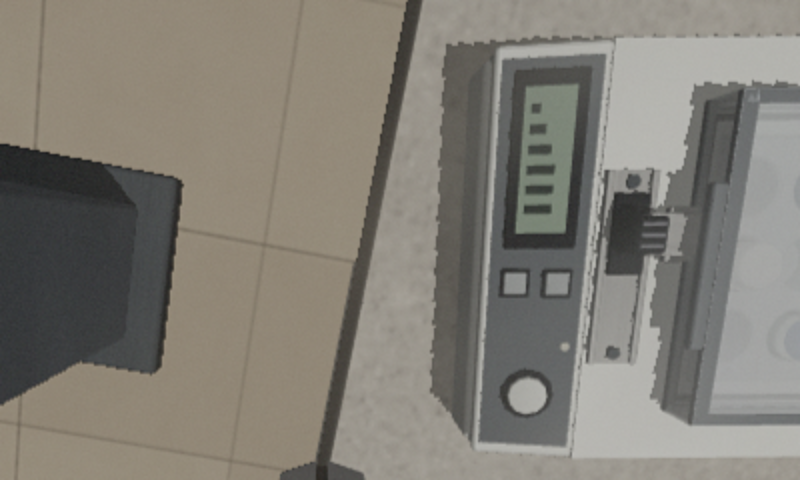

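View pics/side17z.png

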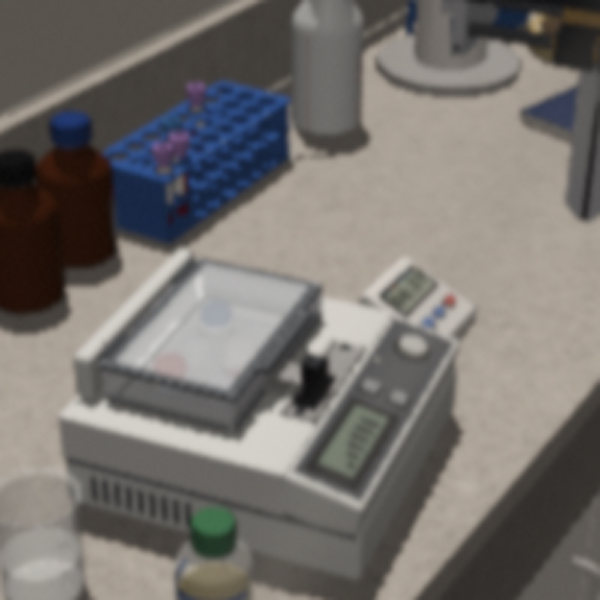

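```bash
python3 -c "
from bench import *
print(close_job())"
```

```text
the job is handed in; nothing more can be done
None
```

The lid is shut, the lock is fully across to the left, and the start key was pressed once and released. The job was handed in at about 25 s, with the arm clear of everything.

**Lid:** I walked the open lid down with one fingertip, first on its front end face and then on its outer face. It came to a firm stop at about 15 N (17 N with the sideways part). The later pictures show it flat on the deck.

**Lock:** I pushed the tab with the shut fingers until it stopped at about 8 N. The wrist picture put it at about y = +14 mm, the fully locked position.

**Start key:** I pressed it after the lock was home. The force rose from 3 N to 10 N with almost no further travel, about 4 mm in all against the key's 3 mm, so I take it as fully down. I judged the key down from force and height only. It looks up again in the last picture, and the display shows no change to confirm the start.

**Other things:** I kept clear of the two small square keys, and they look up in the last picture. The timer, bottle and beaker stand where they did. The vials look undisturbed through the lid.

**What disagreed:** the fingertips sat about 37–40 mm above the reported TCP, in both the pictures and at the lid contact, so I corrected the heights for that. The overhead cupboard's height could not be measured, so I kept the wrist in front of its edge as seen from the top camera. No contact there showed in the forces.

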